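# Lock the bayonet lid onto the cocoa-nib grinder

## Task

Close the cocoa grinder with its lid: take the lid by its grip bar, lower it into the grinder's mouth with its two lugs in the two slots, press it down against the spring and turn it clockwise (seen from above), nearly a quarter turn, as far as it will go, so that it stays locked when you let go. Leave the other things on the counter where they are.

Things in the scene. Friction and masses are not known exactly. Their poses are not given: they have to be found in the camera images.
- lid_grip (a point): Centre of the black grip bar on the grinder's loose lid: a steel drum 100 mm across, 36 mm high, standing on its flat underside, with the bar on top. Bar: 84 mm long (x), 24 mm thick (y), 46 mm high; this point lies 23 mm above the drum's top, 59 mm above the lid's underside. z up. 0.25 to 0.5 kg.
- lid_lug (a point): Centre of one of the lid's two equal lugs, at the foot of the drum, in line with the bar (this one at the grip point's +x, the other at -x; the lid fits either way round). Each is 24 mm wide, 10 mm high, flush with the underside, and reaches to 64 mm from the lid's axis.
- collar (a point): Centre of the mouth (107 mm across) at the collar's flat top, 150 mm above the counter. Fixed steel grinder, drum 158 mm across, black motor housing at +x, spout at -x; z up. The collar is a 10 mm flange with two slots, at +x and -x. Under it, stops let the lugs turn only clockwise seen from above (falling yaw), 81 degrees from the slots. Locked, the bar's centre is 39 mm above this point.
- slot (a point): Centre of the slot at the collar's +x side, at the level of the collar's top, 59 mm from the mouth's centre; the other is opposite. Each is open to the mouth, 34 mm wide, reaches to 67 mm from the mouth's centre and goes down through the 10 mm flange.
- plate (a joint): Sprung round rubber plate in the mouth, 16 mm below the collar's top at 0; value = m pressed down, to 0.010 (7 N at 0, 11 N at the bottom). The lid dropped into the slots rests on it unpressed, bar centre 43 mm above the collar's top; from 0.004 on (39 mm) the lid can turn; about 0.007 (36 mm) is good. It reads 0.004 when the lid is locked and released.
- spatula: Bystander, to be left alone: a steel spatula with a handle, 200 mm long, lying flat; origin at the centre of its underside.
- mould: Bystander, to be left alone: a grey chocolate mould slab, 135 x 175 x 22 mm, with rows of round cavities; origin at the centre of its underside.
- bowl: Bystander, to be left alone: an open steel bowl, 130 mm across, 60 mm high; origin at the centre of its underside.
- tin: Bystander, to be left alone: a round tin, 84 mm across, 75 mm high; origin at the centre of its underside.
- jar: Bystander, to be left alone: an amber glass jar with steel cap, 80 mm across, 130 mm high; origin at the centre of its underside.
- mug: Bystander, to be left alone: a white mug, 80 mm across, 90 mm high; origin at the centre of its underside.
Mind the look-alikes: they are no part of the job. What is shaped like the part that bears lid_grip but turquoise or yellow is not meant.

How it is judged (in metres and radians):
On the way:
1. the lid sits in the mouth with its lugs down in the slots (horizontal distance between lid_grip and collar below 0.008 m and z of lid_grip in the frame of collar below 0.049 m and angle between the x axis of lid_grip and the x axis of collar, either way round below 0.2 rad), for 0.1 s.
At the end, for the whole second after the job is handed in: The lid is at rest, level, centred in the mouth within 6 mm, its grip bar's centre 36 to 41 mm above the collar's top (lugs under the flange), turned at least 68 degrees from the slots (the stop is at 81) (horizontal distance between lid_grip and collar below 0.006 m and z of lid_grip in the frame of collar between 0.036 and 0.041 m and angle between the x axis of lid_grip and the x axis of collar, either way round above 1.19 rad and angle between lid_grip's own z axis and vertical below 0.06 rad and linear speed of lid below 0.02 m/s); the robot touches nothing.
It fails at once if a bystander is moved by more than 30 mm (distance of any of spatula, mould, bowl, tin, jar, mug from where it was at the start of the episode above 0.03 m).
It also fails if it takes over 51 s, if anything falls off the work surface, if the arm or the gripper's body presses on something with over 40 N, if the wrist force passes 120 N, or if a joint passes its speed limit or range.

## Robot

A 6-joint arm with a two-finger parallel gripper is mounted at the origin on the work surface. World frame = base frame: x ahead of the robot, y to its left, z up, the work surface at z = 0. Lengths are in m, angles in degrees, forces in N, time in s.
With the tool pointing down it reaches from about 0.375 to 0.9 m from the base axis. Payload 3.1 kg.
Tool frame: the origin (TCP) lies on the centre line of the jaws, within the pads' length; the fingertips stand 25 mm ahead of it and the grasp point (between the pads) lies 6 mm ahead of it; z points along the fingers, y is the line along which they close (so a half turn about z gives the same grasp; the last joint's range is limited). The gripper opens to 87 mm and grips with 3 to 60 N. Pads are 19 mm wide; open, the fingers measure 117 mm over their backs; the gripper's body (75 mm by 190 mm) begins 51 mm behind the grasp point.
Start: joints at [-86.144, 30.224, 82.088, -0, 67.689, -10.227], TCP at [0.152, -0.606, 0.248] pointing down, gripper open.
Joint ranges: [-176.69, 176.69], [-43.24, 126.21], [12.49, 139.97], [-82, 262], [0, 151.66], [-163.58, 163.58]. Speed limits (degrees/s): [159.86, 159.86, 180, 180, 180, 180].

## Interface

Orientations are given as a 3x3 rotation matrix whose columns are the frame's x, y, z axes.
In Python, from rig import * gives the robot as it stands.
- The arm moves only by the tool step_arm, never from a script. Its argument "steps" is a list of rows, each a list of 7 numbers: the shift along the tool's x, y, z normalised to -1 to 1, where 1 is 0.3 m, then the turn, a rotation vector about the tool's x, y, z normalised to -1 to 1, where 1 is 45 degrees, then the gripper's target within -1 to 1 (shut at 1, half-way at 0, fully open at -1). A call has 1 to 8 rows; each row is the pose to reach, as a shift and turn from the pose commanded when the call began, along the tool's axes at that moment; what a row does not reach only later rows make up. A row lasts 1/12 s, in which the tool goes at most 41.7 mm and 7.16 degrees, less where a joint would pass 70% of its speed; a pose out of reach is approached as far as the arm can. A call with a number of a shift or a turn outside -1 to 1 is refused whole. A call with a gripper value outside its range is refused whole. The fingers move at their own pace and stop on an object; the grip force is fixed at half the most. Time passes only in rows, so rows that repeat a pose let the fingers close. It gives the time, the measured TCP pose, the force, the opening and the grip force at its end, in the units of the state.
- read_state(): the state, without advancing time (a new reading comes with each control period).
- capture(name): name is "side" or "top" or "wrist"; returns a dict with "image" (420x560x3 uint8, red, green, blue), "vertical_fov" (degrees; the focal length in pixels is half the picture's height over the tangent of half this angle, whatever the lens; pixels are square), "cx", "cy" (the principal point, pixels), "world_from_camera" (4x4, takes a point from camera to world coordinates); the wrist camera has in their place "T_tool_cam" (4x4, takes a point from camera to tool coordinates, whose origin is the TCP and whose axes are the flange's). Camera axes: x right, y down, z forward; pixel columns grow to the right and rows downward; lengths in m; the calibration is good to about 2 mm. A picture is of the moment at which its call begins: read the wrist's pose just before it. There is no depth.
- hand_in(): hands the job in; it is judged then, once.
The state is a dict: "time_s": time; "joint_positions": joint angles; "qvel": joint speeds; "tau": joint torques, N m; "position": TCP position; "tcp_rot": TCP orientation; "force": force on the tool from outside, world axes, zero at the start; "moment": the same for the moment, N m; "opening": opening from 0.0 (shut) to 1.0 (fully open); "grasp_force": force on a finger pad.
Only numpy, scipy, OpenCV 4.12 (cv2) and the standard library are available. Lean on these libraries where they do the work, as an engineer would, in place of code of your own. Each camera call takes 0.05 s, during which the arm holds its last target. There are 200 camera calls.

## Working session

There is one attempt and no reset: what is moved stays moved. The work goes in short steps, Python scripts to look and compute and a tool call to move; the robot and the scene stay as the last step left them, time stands still between calls to the robot, and variables do not carry over. Pictures are saved under pics/ and viewed, at most 10 in all, crops included, and the job is handed in when it is done.

Besides the shell and the picture viewer there is one more tool, called after "Call:" by a JSON object that holds its "fn" and its "kwargs". step_arm: Moves the arm, as the interface text tells. Scaled input: -1 to 1 covers 0.3 m each way for a shift and 45 degrees each way for a turn. Its arguments: {"type":"object","properties":{"steps":{"type":"array"}},"required":["steps"]}

```bash
mkdir -p pics; ls
cat > h.py <<'E'
from rig import *
import numpy as np, cv2, pickle
def snap(n,f):
    s=read_state(); c=capture(n); c['state']=s
    cv2.imwrite(f'pics/{f}.png',c['image'][:,:,::-1]); pickle.dump(c,open(f'pics/{f}.pkl','wb')); return c
def cam(c):
    h=c['image'].shape[0]; f=h/2/np.tan(np.radians(c['vertical_fov'])/2)
    if 'world_from_camera' in c: T=np.array(c['world_from_camera'])
    else:
        W=np.eye(4);W[:3,:3]=c['state']['tcp_rot'];W[:3,3]=c['state']['position'];T=W@np.array(c['T_tool_cam'])
    return f,c['cx'],c['cy'],T
def ray(c,u,v,z):
    f,cx,cy,T=cam(c); d=T[:3,:3]@np.array([(u-cx)/f,(v-cy)/f,1]);o=T[:3,3]
    return o+d*(z-o[2])/d[2]
def proj(c,P):
    f,cx,cy,T=cam(c);p=(np.atleast_2d(P)-T[:3,3])@T[:3,:3]
    return np.c_[cx+f*p[:,0]/p[:,2],cy+f*p[:,1]/p[:,2]]
def load(f): return pickle.load(open(f'pics/{f}.pkl','rb'))
E
python3 - <<'E'
from h import *
for n in ('top','side','wrist'):
    c=snap(n,n+'0'); f,cx,cy,T=cam(c); print(n,f,cx,cy,T.round(3).tolist())
s=read_state();print(s['time_s'],np.round(s['tcp_rot'],3).tolist(),s['position'])
E
```

```text
pics
top 454.8292695991568 277.0938525368037 205.41412176481325 [[-0.018, -0.998, 0.056, 0.358], [-1.0, 0.019, 0.013, 0.027], [-0.014, -0.056, -0.998, 1.339], [0.0, 0.0, 0.0, 1.0]]
side 517.7200545635325 278.19390480334084 211.66995707965654 [[0.934, -0.178, 0.31, -0.026], [-0.357, -0.515, 0.779, -1.164], [0.021, -0.839, -0.544, 0.969], [0.0, 0.0, 0.0, 1.0]]
wrist 351.02327536735567 277.47302265379034 210.60803384973755 [[0.242, -0.933, -0.267, 0.225], [-0.97, -0.234, -0.064, -0.587], [-0.003, 0.275, -0.962, 0.384], [0.0, 0.0, 0.0, 1.0]]
0.15 [[0.97, 0.243, -0.0], [0.243, -0.97, 0.002], [0.0, -0.002, -1.0]] [ 0.15209693 -0.60567105  0.24678888]
```

View pics/top0.png

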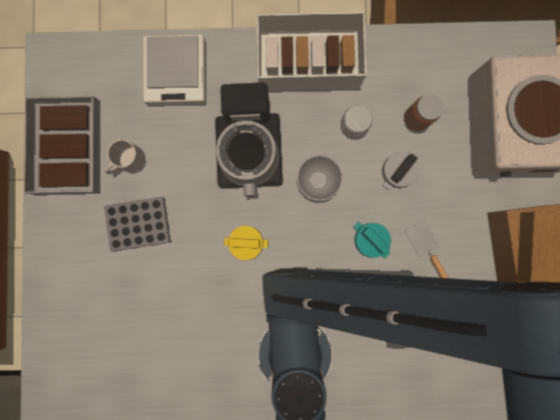

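View pics/side0.png

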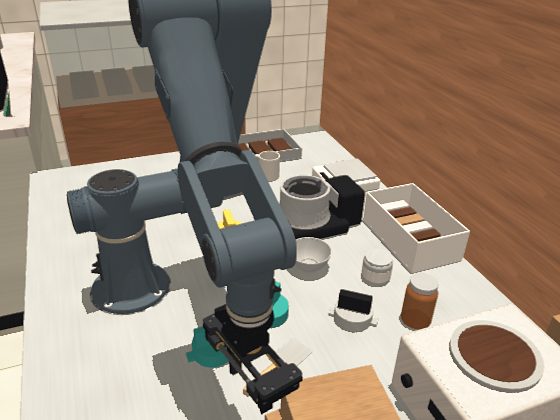

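Candidates for the lid: a steel drum with a black bar at top (402,169) / side (355,305); turquoise ones at top (373,240) and side (210,345); a yellow one at top (245,243). By description I choose the steel and black one. The grinder mouth is at top (246,152), motor at (245,98), spout at (250,190).

Run:
```python
from h import *
t=load('top0')['image'];s=load('side0')['image']
k=lambda i,u,v,w,h,z:cv2.resize(i[v:v+h,u:u+w],None,fx=z,fy=z,interpolation=cv2.INTER_CUBIC)
a=k(t,375,140,50,50,6);b=k(t,206,80,80,120,5)[:600,:400]
d=k(s,320,280,66,50,6)[:300]
L=np.vstack([a,k(s,325,280,60,60,5)])
cv2.imwrite('pics/crop.png',np.hstack([L,b])[:,:,::-1])
```

```text
(no output)
```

View pics/crop.png

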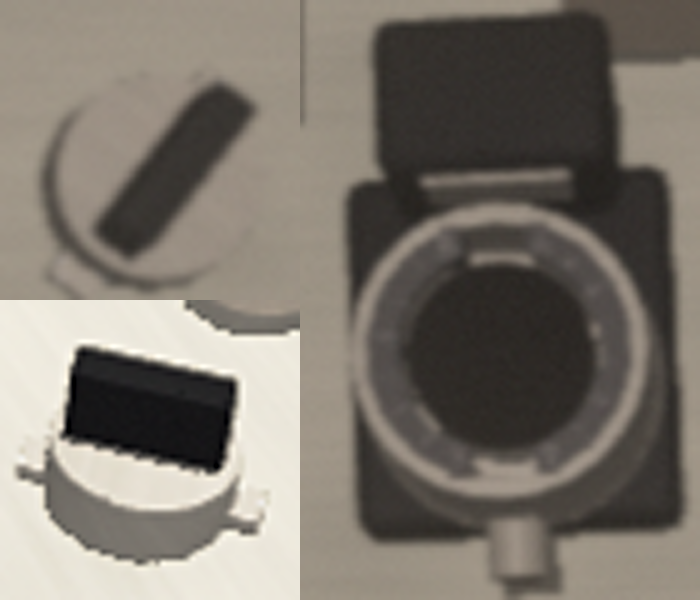

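The steel drum with the black bar and lugs is confirmed. The collar ring is centred at about top (246.4,150.2), with slots up and down in the picture.

Run:
```python
from h import *
t=load('top0')
q=[(213,82),(257,108),(128,258),(95,232)]
P=np.array([ray(t,375+u/6-.4,140+v/6-.4,.082) for u,v in q]);print(P.round(4).tolist())
print('bar size',np.linalg.norm(P[0]-P[3]),np.linalg.norm(P[0]-P[1]),'ctr',P.mean(0), 'yaw',np.degrees(np.arctan2(*(P[0]+P[1]-P[2]-P[3])[1::-1])))
print('drumtop',ray(t,375+152/6-.4,140+178/6-.4,.036))
g=lambda u,v,z:ray(t,206+(u-300)/5-.4,80+v/5-.4,z)
print('collar',g(502,351,.15),'ring dia',g(357,351,.15)-g(647,351,.15))
a,b=g(502,245,.15),g(507,468,.15);print(a,b,np.degrees(np.arctan2(*(a-b)[1::-1])))
a,b=g(497,15,.15),g(518,515,.06);print(a,b,np.degrees(np.arctan2(*(a-b)[1::-1])))
```

```text
[[0.5663, -0.3291, 0.082], [0.5538, -0.3489, 0.082], [0.4853, -0.2872, 0.082], [0.4977, -0.2725, 0.082]]
bar size 0.08896694915260968 0.02345997064727409 ctr [ 0.52575605 -0.30942844  0.082     ] yaw -40.79160554626214
drumtop [ 0.52820338 -0.31143704  0.036     ]
collar [0.57300868 0.12120762 0.15      ] ring dia [0.00313379 0.15321061 0.        ]
[0.62957902 0.12040371 0.15      ] [0.510859   0.11945618 0.15      ] 0.45728299386811977
[0.75341383 0.12130847 0.15      ] [0.49559264 0.12062112 0.06      ] 0.1527494445634352
```

```bash
cat >> h.py <<'E'
from scipy.spatial.transform import Rotation as Ro
def go(p,yaw,grip=-1):
    s=read_state();R=np.array(s['tcp_rot'])
    a=np.radians(yaw);G=np.array([[np.cos(a),np.sin(a),0],[np.sin(a),-np.cos(a),0],[0,0,-1]])
    d=R.T@(np.array(p)-s['position'])
    r=Ro.from_matrix(R.T@G).as_rotvec()
    k=max(1,np.abs(d).max()/.3,np.degrees(np.abs(r).max())/45)
    d1,r1=d/k,r/k
    print('k',round(k,2),'row',(d1/.3).round(4).tolist(),(np.degrees(r1)/45).round(4).tolist(),'rows',max(np.linalg.norm(d1)/.0417,np.degrees(np.linalg.norm(r1))/7.16).round(1), 't',s['time_s'],'q',np.round(s['joint_positions'],1).tolist())
E
python3 -c "
from h import *
go((.527,-.31,.27),139)"
```

```text
k 2.78 row [0.5231, -0.2349, -0.0273] [-0.0003, -0.0009, -1.0] rows 6.3 t 0.15 q [-86.1, 30.3, 82.1, 0.0, 67.7, -10.2]
```

Call:
{"fn": "step_arm", "kwargs": {"steps": [[0.52, -0.235, -0.027, 0, 0, -1, -1], [0.52, -0.235, -0.027, 0, 0, -1, -1], [0.52, -0.235, -0.027, 0, 0, -1, -1], [0.52, -0.235, -0.027, 0, 0, -1, -1], [0.52, -0.235, -0.027, 0, 0, -1, -1], [0.52, -0.235, -0.027, 0, 0, -1, -1], [0.52, -0.235, -0.027, 0, 0, -1, -1]]}}

```text
time_s: 0.73
position: [0.2873, -0.4987, 0.2556]
tcp_rot: [[0.507, 0.862, -0.0], [0.862, -0.507, 0.0], [0.0, -0.0, -1.0]]
force: [-0.2, 0.4, 0.6]
opening: 1.004
grasp_force: 0.0
```

```bash
python3 -c "
from h import *
go((.527,-.31,.27),139)"
```

```text
k 1.77 row [0.5362, 0.209, -0.0272] [-0.0002, -0.0003, -1.0] rows 6.3 t 0.7333 q [-71.2, 25.9, 88.8, -0.0, 65.3, -40.7]
```

Call:
{"fn": "step_arm", "kwargs": {"steps": [[0.536, 0.209, -0.027, 0, 0, -1, -1], [0.536, 0.209, -0.027, 0, 0, -1, -1], [0.536, 0.209, -0.027, 0, 0, -1, -1], [0.536, 0.209, -0.027, 0, 0, -1, -1], [0.536, 0.209, -0.027, 0, 0, -1, -1], [0.536, 0.209, -0.027, 0, 0, -1, -1], [0.536, 0.209, -0.027, 0, 0, -1, -1]]}}

```text
time_s: 1.32
position: [0.4237, -0.3928, 0.2635]
tcp_rot: [[-0.251, 0.968, -0.0], [0.968, 0.251, 0.0], [0.0, -0.0, -1.0]]
force: [-0.4, -1.4, -0.3]
opening: 0.999
grasp_force: 0.0
```

```bash
python3 -c "
from h import *
go((.527,-.31,.27),139)"
```

```text
k 1 row [0.1807, 0.4027, -0.0217] [-0.0002, -0.0007, -0.7661] rows 4.8 t 1.3167 q [-53.9, 25.5, 88.0, -0.0, 66.5, -68.4]
```

Call:
{"fn": "step_arm", "kwargs": {"steps": [[0.181, 0.403, -0.022, 0, 0, -0.766, -1], [0.181, 0.403, -0.022, 0, 0, -0.766, -1], [0.181, 0.403, -0.022, 0, 0, -0.766, -1], [0.181, 0.403, -0.022, 0, 0, -0.766, -1], [0.181, 0.403, -0.022, 0, 0, -0.766, -1], [0.181, 0.403, -0.022, 0, 0, -0.766, -1], [0.181, 0.403, -0.022, 0, 0, -0.766, -1]]}}

```text
time_s: 1.9
position: [0.5266, -0.3117, 0.27]
tcp_rot: [[-0.748, 0.664, -0.001], [0.664, 0.748, 0.0], [0.001, -0.0, -1.0]]
force: [0.2, -0.3, 0.7]
opening: 0.999
grasp_force: 0.0
```

Run:
```python
from h import *
c=snap('wrist','w1');go((.527,-.31,.27),139)
a=np.radians(-41)
print(proj(c,[[.527,-.31,.082],[.527+.042*np.cos(a),-.31+.042*np.sin(a),.082],[.573,.121,.15]]))
cv2.imwrite('pics/w1b.png',cv2.resize(c['image'],(800,600),interpolation=cv2.INTER_CUBIC)[:,:,::-1])
```

```text
k 1 row [0.003, 0.0065, 0.0001] [-0.0001, -0.001, -0.0136] rows 0.1 t 1.95 q [-41.1, 27.9, 82.6, -0.0, 69.6, -89.5]
[[ 278.64013116  192.20347363]
 [ 279.0817895   233.96043007]
 [ 900.06780332 -214.49824023]]
```

View pics/w1b.png

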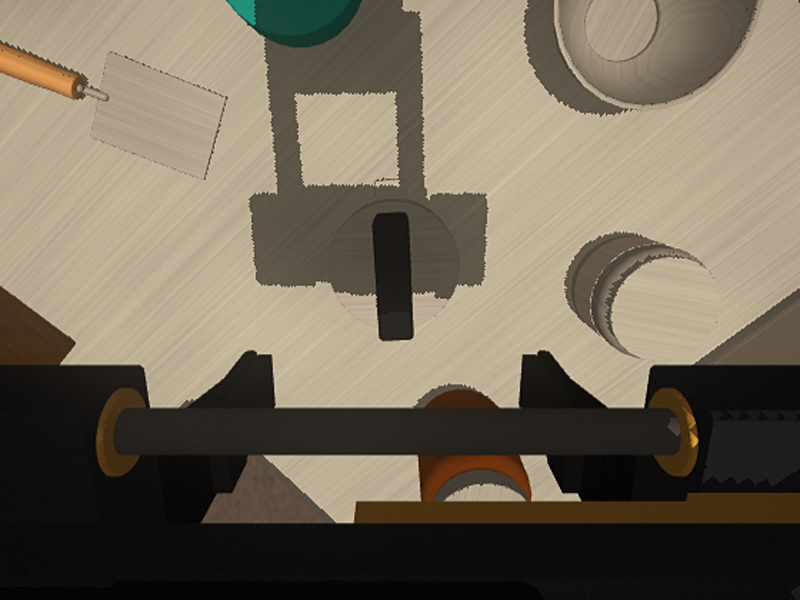

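The bar shows at about (393,275) in the 800-wide view, nearly vertical with a slight tilt; the drum is around it. I'll segment it for a precise pose.

Run:
```python
from h import *
from scipy.optimize import least_squares
c=load('w1');g=c['image'].max(2).copy()
m=np.zeros_like(g);m[140:245,240:310]=(g[140:245,240:310]<45)
n,l,st,ce=cv2.connectedComponentsWithStats(m);i=1+st[1:,4].argmax();M=(l==i);print(st[i],ce[i])
ct=max(cv2.findContours(M.astype(np.uint8),0,1)[0],key=cv2.contourArea)
H=cv2.convexHull(ct)[:,0].astype(float);print('minrect',cv2.minAreaRect(ct))
# fit the bar box silhouette (hull of projected box)
def hull(p):
    x,y,a=p;R=np.array([[np.cos(a),-np.sin(a)],[np.sin(a),np.cos(a)]])
    P=[np.r_[R@[sx*.042,sy*.012]+[x,y],z] for sx in(-1,1) for sy in(-1,1) for z in(.036,.082)]
    return cv2.convexHull(proj(c,P).astype(np.float32))
def res(p):
    h=hull(p);return [cv2.pointPolygonTest(h,(float(u),float(v)),True)-.4 for u,v in ct[:,0]]
r=least_squares(res,[.527,-.31,np.radians(-41)],loss='soft_l1',diff_step=1e-4)
print(r.x,np.degrees(r.x[2]),np.abs(r.fun).mean(),np.abs(r.fun).max())
```

```text
[ 260  149   29   89 2071] [274.69724771 190.89859971]
minrect ((274.9689025878906, 193.001953125), (89.0761947631836, 25.51272201538086), 86.42366790771484)
[ 0.52818891 -0.31572837 -0.67979023] -38.94911092818342 0.580647389429879 1.702242646628953
```

```bash
python3 -c "
from h import *
go((.528,-.3145,.15),141)"
```

```text
k 1 row [-0.0098, -0.0025, 0.4001] [-0.0001, -0.001, -0.058] rows 2.9 t 1.95 q [-41.1, 27.9, 82.6, -0.0, 69.6, -89.5]
```

Call:
{"fn": "step_arm", "kwargs": {"steps": [[-0.01, -0.0025, 0.4, 0, 0, -0.058, -1], [-0.01, -0.0025, 0.4, 0, 0, -0.058, -1], [-0.01, -0.0025, 0.4, 0, 0, -0.058, -1], [-0.01, -0.0025, 0.4, 0, 0, -0.058, -1], [-0.01, -0.0025, 0.4, 0, 0, -0.058, -1]]}}

```text
time_s: 2.37
position: [0.5269, -0.3143, 0.1486]
tcp_rot: [[-0.777, 0.629, -0.004], [0.629, 0.777, 0.004], [0.005, 0.0, -1.0]]
force: [-0.1, 0.7, -0.4]
opening: 1.001
grasp_force: 0.0
```

```bash
cat > bar.py <<'E'
from h import *
from scipy.optimize import least_squares
def fit(c,x0,z0=.036,thr=45):
    g=c['image'].max(2)
    def hull(p):
        x,y,a=p;R=np.array([[np.cos(a),-np.sin(a)],[np.sin(a),np.cos(a)]])
        P=[np.r_[R@[sx*.042,sy*.012]+[x,y],z] for sx in(-1,1) for sy in(-1,1) for z in(z0,z0+.046)]
        return cv2.convexHull(proj(c,P).astype(np.float32))
    u0,v0,w,h=cv2.boundingRect(hull(x0).astype(np.int32))
    m=np.zeros_like(g);s=np.s_[max(v0-12,0):v0+h+12,max(0,u0-12):u0+w+12];m[s]=g[s]<thr
    n,l,st,ce=cv2.connectedComponentsWithStats(m);i=1+st[1:,4].argmax();print('box',u0,v0,w,h,st[i])
    ct=max(cv2.findContours((l==i).astype(np.uint8),0,1)[0],key=cv2.contourArea)
    r=least_squares(lambda p:[cv2.pointPolygonTest(hull(p),(float(u),float(v)),True)-.4 for u,v in ct[:,0]],x0,loss='soft_l1',diff_step=1e-4)
    print(r.x.round(4),np.degrees(r.x[2]),np.abs(r.fun).mean(),np.abs(r.fun).max());return r.x
E
python3 - <<'E'
from bar import *
c=snap('wrist','w2');fit(c,[.528,-.3157,-.68])
go((.528,-.3145,.069),141)
E
```

```text
box 255 162 42 139 [ 243  164   66  133 4828]
[ 0.529  -0.3165 -0.677 ] -38.78853830140638 2.9091483167966463 15.286336680538211
k 1 row [0.0033, 0.0014, 0.2732] [-0.0, 0.0003, 0.0011] rows 2.0 t 2.4167 q [-41.2, 36.3, 88.4, -0.0, 55.3, -92.3]
```

View pics/w2.png

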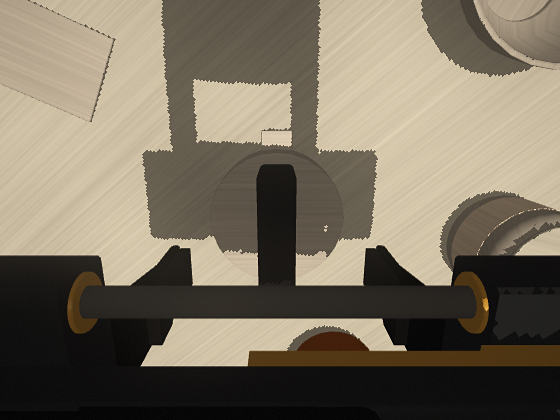

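The bar is centred between the fingers at (257–297, 164+), aligned with the tool. I'll descend and grip.

```bash
python3 -c "
from h import *
go((.5285,-.316,.069),141)"
```

```text
k 1 row [-0.0011, -0.0014, 0.2732] [-0.0, 0.0003, 0.0011] rows 2.0 t 2.4167 q [-41.2, 36.3, 88.4, -0.0, 55.3, -92.3]
```

Call:
{"fn": "step_arm", "kwargs": {"steps": [[-0.001, -0.0014, 0.12, 0, 0, 0, -1], [-0.001, -0.0014, 0.2, 0, 0, 0, -1], [-0.001, -0.0014, 0.25, 0, 0, 0, -1], [-0.001, -0.0014, 0.27, 0, 0, 0, -1], [-0.001, -0.0014, 0.27, 0, 0, 0, -1]]}}

```text
time_s: 2.83
position: [0.5292, -0.316, 0.0706]
tcp_rot: [[-0.778, 0.628, 0.002], [0.628, 0.778, -0.001], [-0.002, -0.0, -1.0]]
force: [0.4, -0.3, 0.2]
opening: 0.998
grasp_force: 0.0
```

Call:
{"fn": "step_arm", "kwargs": {"steps": [[0, 0, 0, 0, 0, 0, 0.3], [0, 0, 0, 0, 0, 0, 0.6], [0, 0, 0, 0, 0, 0, 1], [0, 0, 0, 0, 0, 0, 1], [0, 0, 0, 0, 0, 0, 1], [0, 0, 0, 0, 0, 0, 1], [0, 0, 0, 0, 0, 0, 1], [0, 0, 0, 0, 0, 0, 1]]}}

```text
time_s: 3.5
position: [0.5284, -0.3151, 0.0694]
tcp_rot: [[-0.779, 0.627, -0.0], [0.627, 0.779, 0.0], [0.0, -0.0, -1.0]]
force: [0.3, 0.1, 0.1]
opening: 0.48
grasp_force: 0.0
```

Call:
{"fn": "step_arm", "kwargs": {"steps": [[0, 0, 0, 0, 0, 0, 1], [0, 0, 0, 0, 0, 0, 1], [0, 0, 0, 0, 0, 0, 1], [0, 0, 0, 0, 0, 0, 1], [0, 0, 0, 0, 0, 0, 1], [0, 0, 0, 0, 0, 0, 1], [0, 0, 0, 0, 0, 0, 1], [0, 0, 0, 0, 0, 0, 1]]}}

```text
time_s: 4.17
position: [0.5282, -0.3153, 0.0693]
tcp_rot: [[-0.779, 0.627, -0.0], [0.627, 0.779, -0.0], [0.0, -0.0, -1.0]]
force: [-1.9, -1.2, -0.4]
opening: 0.272
grasp_force: 30.0
```

Call:
{"fn": "step_arm", "kwargs": {"steps": [[0, 0, -0.05, 0, 0, 0, 1], [0, 0, -0.15, 0, 0, 0, 1], [0, 0, -0.28, 0, 0, 0, 1], [0, 0, -0.4, 0, 0, 0, 1], [0, 0, -0.55, 0, 0, 0, 1], [0, 0, -0.7, 0, 0, 0, 1], [0, 0, -0.8, 0, 0, 0, 1], [0, 0, -0.8, 0, 0, 0, 1]]}}

```text
time_s: 4.83
position: [0.5318, -0.3171, 0.3179]
tcp_rot: [[-0.779, 0.627, 0.013], [0.627, 0.779, -0.01], [-0.016, 0.0, -1.0]]
force: [1.3, -1.2, -2.4]
opening: 0.271
grasp_force: 30.0
```

Run:
```python
from h import *
c=snap('wrist','w3')
go((.573,.121,.31),180,1)
```

```text
k 1.22 row [0.6558, 1.0, 0.0043] [-0.003, 0.01, -0.7048] rows 8.6 t 4.8833 q [-41.2, 25.7, 79.1, 0.1, 74.7, -92.4]
```

Run:
```python
from h import *
go((.62,-.03,.31),180,1)
```

```text
k 1 row [0.3651, 0.9299, 0.0094] [-0.0037, 0.0123, -0.8626] rows 7.2 t 4.8833 q [-41.2, 25.7, 79.1, 0.1, 74.7, -92.4]
```

Call:
{"fn": "step_arm", "kwargs": {"steps": [[0.365, 0.93, 0.01, 0, 0, -0.863, 1], [0.365, 0.93, 0.01, 0, 0, -0.863, 1], [0.365, 0.93, 0.01, 0, 0, -0.863, 1], [0.365, 0.93, 0.01, 0, 0, -0.863, 1], [0.365, 0.93, 0.01, 0, 0, -0.863, 1], [0.365, 0.93, 0.01, 0, 0, -0.863, 1], [0.365, 0.93, 0.01, 0, 0, -0.863, 1], [0.365, 0.93, 0.01, 0, 0, -0.863, 1]]}}

```text
time_s: 5.55
position: [0.6174, -0.0212, 0.3028]
tcp_rot: [[-1.0, -0.005, -0.005], [-0.005, 1.0, 0.007], [0.005, 0.007, -1.0]]
force: [0.5, -0.7, -4.6]
opening: 0.275
grasp_force: 30.0
```

Call:
{"fn": "step_arm", "kwargs": {"steps": [[0, 0, 0, 0, 0, 0, 1], [0, 0, 0, 0, 0, 0, 1], [0, 0, 0, 0, 0, 0, 1]]}}

```text
time_s: 5.8
position: [0.617, -0.0298, 0.3044]
tcp_rot: [[-1.0, 0.001, -0.004], [0.001, 1.0, 0.0], [0.004, 0.0, -1.0]]
force: [-0.5, -1.0, -4.7]
opening: 0.274
grasp_force: 30.0
```

Run:
```python
from h import *
c=snap('wrist','w4');snap('side','s4');snap('top','t4');print(proj(c,[[.573,.121,.15]]),np.round(c['state']['position'],4),np.round(c['state']['tcp_rot'],3).tolist())
cv2.imwrite('pics/w4b.png',cv2.resize(c['image'],(800,600),interpolation=cv2.INTER_CUBIC)[:,:,::-1])
```

```text
[[459.62133902 149.84636935]] [ 0.617  -0.0298  0.3044] [[-1.0, 0.001, -0.004], [0.001, 1.0, 0.0], [0.004, 0.0, -1.0]]
```

View pics/w4b.png

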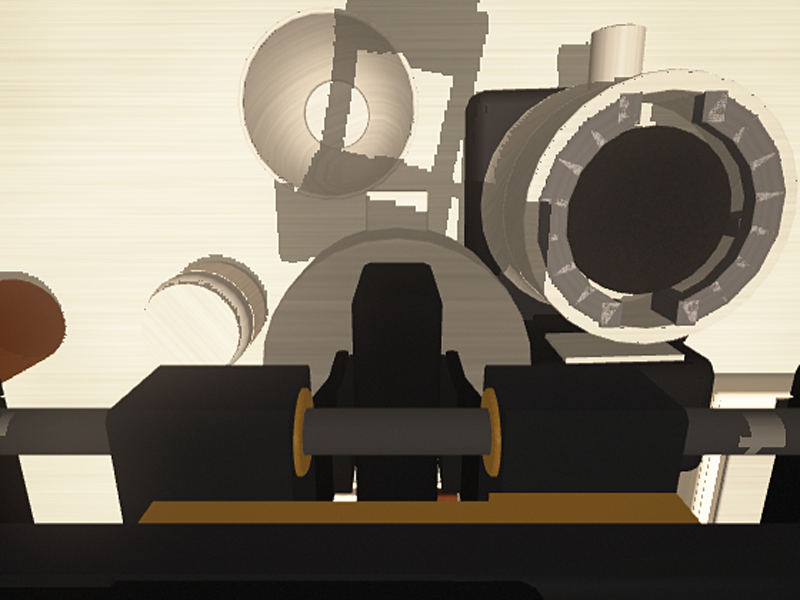

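The bar (355–440, 265+) is held firmly in the jaws; the collar mouth is at about (655,210) in the 800-wide view, with slots at about (670,108) and (650,305). Zooming with the modelled slot/mouth outlines overlaid.

```bash
cat > ov.py <<'E'
from h import *
def overlay(c,x,y,a,box,s,name,z=.15,z2=.134):
    u0,v0,w,h=box
    im=cv2.resize(c['image'][v0:v0+h,u0:u0+w],None,fx=s,fy=s,interpolation=cv2.INTER_CUBIC)[:,:,::-1].copy();raw=im.copy()
    R=np.array([[np.cos(a),-np.sin(a)],[np.sin(a),np.cos(a)]])
    def dr(L,zz,col):
        q=((proj(c,np.c_[np.array(L)@R.T+[x,y],np.full(len(L),zz)])-[u0,v0]+.5)*s).astype(np.int32);cv2.polylines(im,[q],False,col,1)
    t=np.linspace(0,2*np.pi,100);C=np.c_[np.cos(t),np.sin(t)]
    dr(C*.0535,z,(0,0,255));dr(C*.079,z,(0,255,0))
    for k in(-1,1): dr([[k*.05,-.017],[k*.067,-.017],[k*.067,.017],[k*.05,.017]],z,(255,255,0))
    cv2.imwrite(f'pics/{name}.png',np.hstack([raw,im]))
E
python3 -c "
from ov import *
overlay(load('w4'),.573,.121,0,(360,40,200,210),2,'ov1')"
```

```text
(no output)
```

View pics/ov1.png

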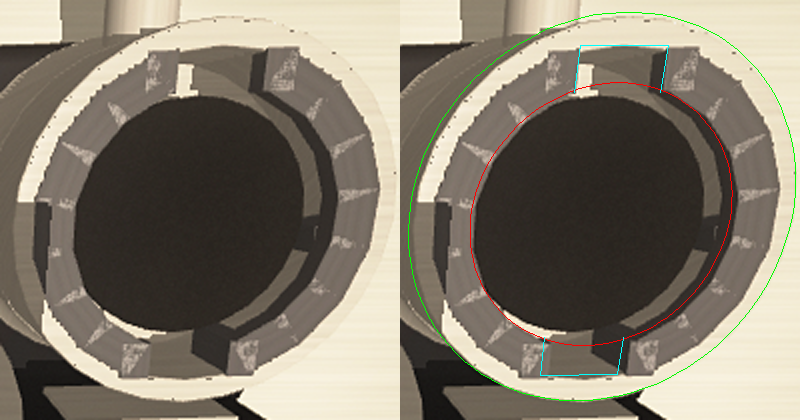

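Run:
```python
from h import *
c=load('w4');f,cx,cy,_=cam(c);T=np.array(c['T_tool_cam'])
def pt(P):
    p=(np.array(P)-T[:3,3])@T[:3,:3];return np.round([cx+f*p[0]/p[2],cy+f*p[1]/p[2]],1)
for e in(-.003,0,.003):print(e,'bartop end',pt([.042+e,0,-.0127]),'L/R',pt([.042+e,-.012,-.0127]),pt([.042+e,.012,-.0127]),'drum top/bot',pt([.05+e,0,.0333]),pt([.05+e,0,.0693]))
g=c['image'].astype(int).max(2)
print('col 277',g[150:200,277].tolist());print('row 200',g[200,235:320].tolist())
```

```text
-0.003 bartop end [276.9 210.7] L/R [244.4 210.8] [309.3 210.7] drum top/bot [276.9 169.3] [276.9 159.6]
0 bartop end [276.8 202.9] L/R [244.2 202.9] [309.5 202.8] drum top/bot [276.9 163.2] [276.9 154.4]
0.003 bartop end [276.8 194.9] L/R [244. 195.] [309.7 194.9] drum top/bot [276.9 157. ] [276.9 149.3]
col 277 [133, 137, 139, 135, 135, 132, 131, 133, 137, 124, 111, 112, 111, 111, 111, 108, 112, 134, 135, 133, 128, 130, 128, 129, 125, 126, 127, 129, 130, 127, 126, 125, 128, 103, 38, 27, 30, 31, 30, 29, 28, 29, 30, 29, 29, 27, 27, 27, 27, 28]
row 200 [127, 127, 126, 126, 126, 125, 127, 125, 124, 125, 126, 124, 125, 127, 131, 25, 30, 33, 31, 31, 31, 31, 30, 29, 30, 31, 30, 28, 29, 29, 29, 30, 28, 28, 27, 28, 29, 27, 27, 27, 27, 28, 28, 26, 27, 27, 28, 26, 27, 26, 27, 26, 26, 26, 24, 26, 25, 26, 26, 25, 28, 26, 26, 25, 25, 26, 27, 27, 27, 23, 30, 132, 127, 124, 122, 123, 124, 125, 123, 125, 124, 124, 124, 126, 124]
```

Run:
```python
from h import *
c=load('side0');t=load('top0')
for z in(.14,.17,.2,.23):
    a=ray(t,206+79/5,80+15/5,z);b=ray(t,206+303/5,80+15/5,z);print(z,a.round(3),b.round(3),proj(c,[a,b]).round(0).tolist())
m=c['image'].max(2);print([(u,int(np.argmax(m[150:230,u]<60))+150) for u in range(326,364,4)])
go((.572,.1225,.26),181.3,1)
```

```text
0.14 [0.757 0.184 0.14 ] [0.754 0.064 0.14 ] [[347.0, 171.0], [364.0, 188.0]]
0.17 [0.747 0.181 0.17 ] [0.744 0.063 0.17 ] [[346.0, 164.0], [362.0, 180.0]]
0.2 [0.737 0.177 0.2  ] [0.735 0.062 0.2  ] [[344.0, 157.0], [361.0, 173.0]]
0.23 [0.727 0.173 0.23 ] [0.725 0.061 0.23 ] [[343.0, 149.0], [359.0, 165.0]]
[(326, 176), (330, 179), (334, 177), (338, 177), (342, 176), (346, 176), (350, 179), (354, 182), (358, 186), (362, 190)]
k 1 row [0.153, 0.51, 0.1527] [0.0001, -0.0016, -0.0318] rows 4.0 t 5.95 q [-13.2, 26.4, 79.1, -0.0, 74.6, -103.0]
```

Call:
{"fn": "step_arm", "kwargs": {"steps": [[0.04, 0.12, 0.01, 0, 0, -0.03, 1], [0.08, 0.25, 0.03, 0, 0, -0.03, 1], [0.11, 0.37, 0.08, 0, 0, -0.03, 1], [0.14, 0.46, 0.12, 0, 0, -0.03, 1], [0.153, 0.51, 0.153, 0, 0, -0.032, 1], [0.153, 0.51, 0.153, 0, 0, -0.032, 1], [0.153, 0.51, 0.153, 0, 0, -0.032, 1], [0.153, 0.51, 0.153, 0, 0, -0.032, 1]]}}

```text
time_s: 6.62
position: [0.5732, 0.1226, 0.2611]
tcp_rot: [[-1.0, -0.024, 0.002], [-0.024, 1.0, -0.001], [-0.002, -0.001, -1.0]]
force: [-0.6, -0.6, -3.9]
opening: 0.276
grasp_force: 30.0
```

Call:
{"fn": "step_arm", "kwargs": {"steps": [[0, 0, 0, 0, 0, 0, 1], [0, 0, 0, 0, 0, 0, 1]]}}

```text
time_s: 6.78
position: [0.5732, 0.1225, 0.2612]
tcp_rot: [[-1.0, -0.023, 0.002], [-0.023, 1.0, -0.0], [-0.002, -0.0, -1.0]]
force: [-1.1, -0.1, -4.6]
opening: 0.272
grasp_force: 30.0
```

Run:
```python
from h import *
go((.572,.1225,.226),181.3,1); print(read_state()['position'],read_state()['force'])
```

```text
k 1 row [0.0043, 0.0002, 0.1174] [-0.0003, 0.0023, 0.0004] rows 0.8 t 6.7833 q [1.2, 26.3, 87.0, -0.0, 66.6, -90.2]
[0.57322371 0.12247547 0.26121074] [-1.14974794 -0.09567212 -4.59798516]
```

Call:
{"fn": "step_arm", "kwargs": {"steps": [[0.004, 0, 0.06, 0, 0.002, 0, 1], [0.004, 0, 0.1, 0, 0.002, 0, 1], [0.004, 0, 0.12, 0, 0.002, 0, 1], [0.004, 0, 0.12, 0, 0.002, 0, 1], [0.004, 0, 0.12, 0, 0.002, 0, 1]]}}

```text
time_s: 7.2
position: [0.5715, 0.1234, 0.2247]
tcp_rot: [[-1.0, -0.024, -0.001], [-0.024, 1.0, -0.0], [0.001, -0.0, -1.0]]
force: [0.5, 0.2, -4.2]
opening: 0.273
grasp_force: 30.0
```

Run:
```python
from h import *
go((.572,.1225,.203),181.3,1)
w=snap('wrist','w5')['image'];s=snap('side','s5')['image']
cv2.imwrite('pics/v5.png',np.hstack([cv2.resize(w[60:320,140:420],(431,400)),cv2.resize(s[120:260,250:380],(371,400),interpolation=cv2.INTER_CUBIC)])[:,:,::-1])
```

```text
k 1 row [-0.0018, -0.003, 0.0722] [-0.0, -0.0016, 0.002] rows 0.5 t 7.2 q [1.2, 28.7, 89.4, -0.0, 62.0, -90.2]
```

View pics/v5.png

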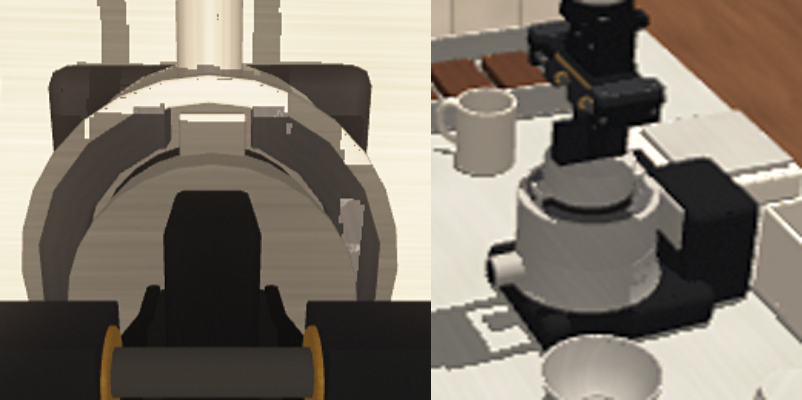

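Lug (179–247) sits over the slot (170–252), and the drum is about 1 mm right of centre. I'll lower with that small correction.

Call:
{"fn": "step_arm", "kwargs": {"steps": [[-0.001, -0.003, 0.02, 0, -0.001, 0, 1], [-0.001, -0.003, 0.035, 0, -0.001, 0, 1], [-0.001, -0.003, 0.05, 0, -0.001, 0, 1], [-0.001, -0.003, 0.065, 0, -0.001, 0, 1], [-0.001, -0.003, 0.072, 0, -0.001, 0, 1], [-0.001, -0.003, 0.072, 0, -0.001, 0, 1]]}}

```text
time_s: 7.8
position: [0.571, 0.123, 0.2029]
tcp_rot: [[-1.0, -0.025, -0.002], [-0.025, 1.0, -0.0], [0.002, -0.0, -1.0]]
force: [-2.7, 0.9, 2.8]
opening: 0.272
grasp_force: 30.0
```

Call:
{"fn": "step_arm", "kwargs": {"steps": [[0, 0, 0.012, 0, 0, 0, 1], [0, 0, 0.024, 0, 0, 0, 1], [0, 0, 0.024, 0, 0, 0, 1], [0, 0, 0.024, 0, 0, 0, 1]]}}

```text
time_s: 8.13
position: [0.5711, 0.123, 0.1961]
tcp_rot: [[-1.0, -0.025, -0.001], [-0.025, 1.0, -0.0], [0.001, 0.0, -1.0]]
force: [-3.8, -1.1, 5.3]
opening: 0.275
grasp_force: 30.0
```

Call:
{"fn": "step_arm", "kwargs": {"steps": [[0.001, 0.0005, 0.001, 0, 0, 0.12, 1], [0.001, 0.001, 0.001, 0, 0, 0.27, 1], [0.001, 0.002, 0.001, 0, 0, 0.42, 1], [0.001, 0.0025, 0.001, 0, 0, 0.57, 1], [0, 0.003, 0.001, 0, 0, 0.72, 1], [0, 0.0035, 0.001, 0, 0, 0.87, 1], [0, 0.004, 0.001, 0, 0, 1, 1], [0, 0.004, 0.001, 0, 0, 1, 1]]}}

```text
time_s: 8.8
position: [0.5732, 0.1238, 0.1964]
tcp_rot: [[-0.723, 0.69, 0.004], [0.69, 0.723, -0.001], [-0.003, 0.002, -1.0]]
force: [1.0, -0.3, 4.1]
opening: 0.275
grasp_force: 30.0
```

Call:
{"fn": "step_arm", "kwargs": {"steps": [[0, 0, 0, 0, 0, 0.14, 1], [0, 0.001, 0, 0, 0, 0.28, 1], [0, 0.001, 0, 0, 0, 0.42, 1], [0, 0.002, 0, 0, 0, 0.56, 1], [0, 0.002, 0, 0, 0, 0.68, 1], [-0.001, 0.003, 0, 0, 0, 0.76, 1], [-0.001, 0.003, 0, 0, 0, 0.8, 1], [-0.001, 0.003, 0, 0, 0, 0.81, 1]]}}

```text
time_s: 9.47
position: [0.5732, 0.1245, 0.1961]
tcp_rot: [[-0.177, 0.984, 0.002], [0.984, 0.177, -0.0], [-0.001, 0.002, -1.0]]
force: [-0.1, -0.5, 5.0]
opening: 0.275
grasp_force: 30.1
```

```bash
python3 -c "
from h import *
s=read_state();print(s['moment'],s['force'],np.degrees(np.arctan2(s['tcp_rot'][1][0],s['tcp_rot'][0][0])))"
```

```text
[-0.07364086  0.1349391   0.49903525] [-0.13927132 -0.479438    4.99305848] 100.17812892300621
```

At the stop (81°). I'll ease up to the locked height, then open.

Call:
{"fn": "step_arm", "kwargs": {"steps": [[0, 0, -0.006, 0, 0, 0, 1], [0, 0, -0.01, 0, 0, 0, 1], [0, 0, -0.01, 0, 0, 0, 1], [0, 0, -0.01, 0, 0, 0, 0.3], [0, 0, -0.01, 0, 0, 0, 0.1], [0, 0, -0.01, 0, 0, 0, 0], [0, 0, -0.01, 0, 0, 0, 0], [0, 0, -0.01, 0, 0, 0, 0]]}}

```text
time_s: 10.13
position: [0.5718, 0.1247, 0.1981]
tcp_rot: [[-0.173, 0.985, -0.002], [0.985, 0.173, 0.0], [0.0, -0.002, -1.0]]
force: [0.8, -0.2, 0.2]
opening: 0.488
grasp_force: 0.0
```

Call:
{"fn": "step_arm", "kwargs": {"steps": [[0, 0, 0, 0, 0, 0, -0.3], [0, 0, 0, 0, 0, 0, -0.3], [0, 0, 0, 0, 0, 0, -0.3], [0, 0, -0.05, 0, 0, 0, -0.3], [0, 0, -0.15, 0, 0, 0, -0.3], [0, 0, -0.28, 0, 0, 0, -0.3], [0, 0, -0.36, 0, 0, 0, -0.3], [0, 0, -0.36, 0, 0, 0, -0.3]]}}

```text
time_s: 10.8
position: [0.5756, 0.1249, 0.3128]
tcp_rot: [[-0.174, 0.985, 0.012], [0.985, 0.174, 0.0], [-0.002, 0.012, -1.0]]
force: [0.7, 0.4, 0.4]
opening: 0.649
grasp_force: 0.0
```

Run:
```python
from bar import *
c=snap('wrist','w6');s=snap('side','s6')['image'];print(read_state()['opening'],read_state()['force'])
try: fit(c,[.5735,.1225,np.radians(-79)],.166)
except Exception as e: print(e)
cv2.imwrite('pics/v6.png',np.hstack([cv2.resize(c['image'],(533,400)),cv2.resize(s[120:260,250:343],(266,400),interpolation=cv2.INTER_CUBIC)])[:,:,::-1])
```

```text
0.6483168903742097 [ 0.30646387  0.46167429 -0.29022381]
box 252 155 38 123 [ 255  155   35  119 3819]
[ 0.5736  0.1238 -1.3884] -79.54822000274446 0.8140412968707003 2.7194413842379626
```

View pics/v6.png

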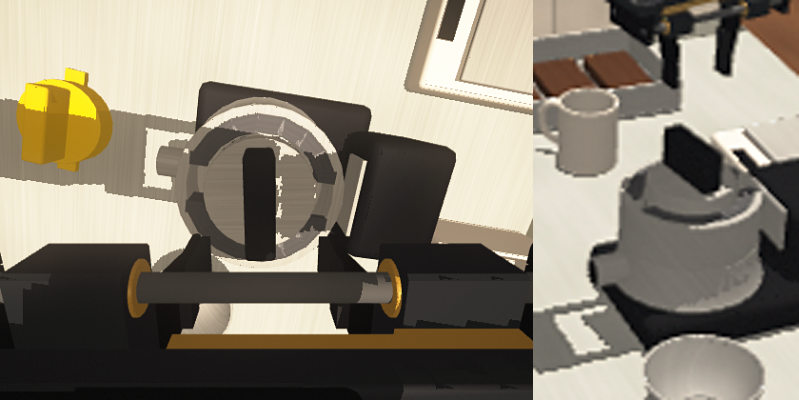

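The lid is flat in the mouth, the bar at (260,203) is turned to −79.5° and centred, with no lugs showing. The gripper is clear, so I'm handing in.

```bash
python3 -c "
from rig import *
print(hand_in())"
```

```text
the job is handed in; nothing more can be done
None
```

I handed the job in at about 11 s of the 51 s allowed. The lid is locked in the grinder, turned about 81° from the slots to the stop and centred to about 1 mm, with the gripper clear. No other object was touched; I haven't seen the judge's verdict.

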